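# Clamp a folded deed in the sprung packet press

## Robot

A 7-joint arm with a two-finger parallel gripper is mounted at the origin on the work surface; the furniture and walls round the work are solid. World frame = base frame: x ahead of the robot, y to its left, z up, the work surface at z = 0. Lengths are in m, angles in rad, forces in N, time in s.
With the tool pointing down it reaches from about 0.4 to 0.85 m from the base axis. Payload 10.4 kg.
Tool frame: the origin (TCP) lies on the centre line of the jaws, within the pads' length; the fingertips stand 14 mm ahead of it and the grasp point (between the pads) lies 5 mm behind it (manip.tip_reach is the distance from the TCP to the fingertips, in m); z points along the fingers, y is the line along which they close (so a half turn about z gives the same grasp; the last joint's range is limited). The gripper opens to 85 mm and grips with 20 to 120 N. Pads are 22 mm wide; open, the fingers measure 114 mm over their backs; the gripper's body (76 mm by 85 mm) begins 54 mm behind the grasp point. The pads swing forward as they close: fully open they stand 13 mm farther back than shut.
Start: joints at [1.085, 0.332, -0.065, 1.46, 0.022, 1.35, -0.088], TCP at [0.279, -0.559, 0.245] pointing down, gripper open.
Joint ranges: [-2.6, 2.6], [-0.5, 2.12], [-1.47, 1.34], [0.16, 2.42], [-1.27, 4.41], [0.06, 2.06], [-2.6, 2.6]. Speed limits (rad/s): [2.22, 2.22, 2.79, 2.79, 3.14, 3.14, 3.14].

## Interface

Orientations are given as a unit quaternion [x, y, z, w].
In Python, from workcell import manip gives the robot as it stands.
- The arm moves only by the shell command python3 -m pendant 'ROWS' [FORCE]. ROWS is JSON, a list of rows, each a list of 7 numbers: the shift along the tool's x, y, z in units of 50 mm (1.0 is 50 mm), then the turn, a rotation vector about the tool's x, y, z in units of 8 degrees (1.0 is 8 degrees), then the opening, from -1 (shut) to 1 (fully open), so that 0 is half open. In form: [[dx, dy, dz, ax, ay, az, jaw], ...]. A call has exactly 10 rows; each row is the pose to reach, as a shift and turn from the pose commanded when the call began, along the tool's axes at that moment; what a row does not reach only later rows make up. A row lasts 1/8 s, in which the tool goes at most 62.5 mm and 10.7 degrees, less where a joint would pass 70% of its speed; a pose out of reach is approached as far as the arm can. A call with a gripper value outside its range is refused whole. The fingers move at their own pace and stop on an object; FORCE is the grip in N (left out, the last holds). Time passes only in rows, so rows that repeat a pose let the fingers close, or fill a call up. It gives the time, the measured TCP pose, the force, the opening and the grip force at its end, in the units of the state.
- manip.get_obs(): the state, without advancing time (a new reading comes with each control period).
- manip.camera(name): name is "scene" or "top" or "wrist"; returns (picture, depth): 384x512x3 uint8, red, green, blue; 384x512 float32, m along the optical axis (not along the pixel's ray), 0 where there is no reading.
- manip.get_calibration(name): a dict with "fx", "fy", "cx", "cy" (pixels), "D" ([k1, k2, p1, p2, k3] as OpenCV has them; the pictures are not rectified), "xyz" and "orientation" of the camera in the world. Camera axes: x right, y up, looking along -z (the intrinsics and any distortion apply to the point x, -y, -z); pixel columns grow to the right and rows downward; lengths in m; the calibration is good to about 2 mm. A picture is of the moment at which its call begins: read the wrist's pose just before it. get_calibration takes no time and is no camera call; for the wrist camera it gives the pose at the moment of the call.
- manip.hand_in(): hands the job in; it is judged then, once.
Trained networks look in the newest picture that a camera, given by its name, has taken for a name from the list of things; names that differ only in an ending like _2 or _b are one class to them, and where a whole thing is asked for, a point or a joint stands for the part that bears it (a point fixed in the world has none). Each returns a list of dicts, best first, with "p" (0 to 1); they miss things now and then, are a little off and sometimes report something else, mostly with a low value. They report only what shows in the picture. A call takes as long as a camera call.
- manip.find_in(thing, camera): "box" ([left, top, right, bottom] in pixels, round what is visible of it).
- manip.trace(thing, camera): "pixels" (384x512 bool, what is visible of it) and "box" ([left, top, right, bottom] in pixels, round what is visible of it).
- manip.tip_of(thing, camera): "pixel" ([column, row] in pixels: a listed point, or the origin of a listed thing).
The state is a dict: "clock": time; "joint_pos": joint angles; "joint_velocities": joint speeds; "tau": joint torques, N m; "position": TCP position; "ee_rot": TCP orientation; "ft_force": force on the tool from outside, world axes, zero at the start; "torque": the same for the moment, N m; "grip_width": opening from 0.0 (shut) to 1.0 (fully open); "grasp_force": force on a finger pad.
Only numpy, scipy, OpenCV 4.12 (cv2) and the standard library are available. Lean on these libraries where they do the work, as an engineer would, in place of code of your own. Each camera call takes 0.05 s, during which the arm holds its last target. There are 200 camera calls.

## Task

Cock the packet press: push its sprung arm back by the black thumb rest, just until the sear catches and holds the arm up by itself, without forcing it hard against its buffers. Then gently slide the blue deed packet under the raised arm until its end lies square and flush against the green fence, roughly centred on it, and trip the red trigger so that the arm swings down and holds the packet flat for tying. Leave everything else on the table undisturbed.

Things in the scene. Friction and masses are not known exactly. Their poses are not given: they have to be found in the camera images.
- press: Dark green cast packet press bolted to the table. Origin: on the table, mid-length of the fence's face. The fence is a bar 150 mm long (y), 12 thick, 30 high; its face is the plane x = 0, looking to -x where the packet goes. +x leads from the fence back to the mechanism (160 mm long, 76 wide), z up. More than 25 N of push anywhere on the press overloads it.
- hinge_pin (a point): Hinge pin of the steel arm, along the press's y, at x = 35, z = 75 mm in the press. The arm reaches over the fence to its pad at x = -55 mm; its other end is a tail towards +x with the black thumb rest on its +y side. Pushing the thumb rest down lifts the pad.
- press_arm (a joint): Turn of the sprung arm, rad: -0.17 at rest with nothing under the pad, about 0 when lying on the packet, growing as it is cocked. The sear catches somewhere between 0.40 and 0.72. Push needed on the thumb rest: about 6 N at the start, up to 10 N as the sear is pushed aside, 8 N at the catch. Unlatched, the arm swings down by itself in under half a second.
- catch_post (a point): Top of the steel post, fixed to the base behind the tail, that carries the sear's carriage (brass clamp knob). The carriage was last clamped anywhere within 21 mm of height, so the angle of the catch is not known beforehand. Two sprung rubber buffers on it meet the tail about 1 mm after the catch; from there the push climbs by about 14 N for each mm at the thumb rest.
- thumb_rest (a point): Centre of the top face of the black ribbed thumb rest, 28 (along the tail) x 34 mm, on the +y side of the tail: 54 mm beyond the hinge and 41 mm to +y. It turns with the arm on a radius of 58 mm about the hinge: from about 109 mm above the table at rest, nearly straight down to 60 to 78 mm when the arm is caught.
- trigger (a point): Point fixed to the base at x = 175, y = 0, z = 82 mm of the press: centre of the flat top of the red trigger pedal, 32 x 32 mm, whose true height is anywhere within 11 mm of it (it moves with the carriage). Pressed straight down up to 22 mm with 2 to 6 N, the pedal draws the hook-shaped sear off the tail; the tail then springs up 40 mm in front of the pedal.
- pad (a point): Middle of the underside of the round cork pad, 45 mm across, on the arm's free end, 90 mm from the hinge. The cocked arm raises it at least 55 mm above the table; it then also stands up to 70 mm in front of the fence.
- packet: Blue-grey folded deed packet, 221 x 125 x 22 mm, 0.1 to 0.2 kg, lying flat on the table in front of the fence, one short end towards it, stiff, slides easily. Origin: centre of its underside; x along its length, z up. For pushing, its ends are 110 mm from the origin in x, its sides 61 mm in y. Home: origin 110 mm from the fence face, x axis square to the fence. More than 30 N would crush it.
- tape_reel: Reel of cotton tape standing at the back, 88 mm across, 105 mm high; leave alone. Origin: centre of underside.
- sample_tin: Green tin, 94 x 134 x 37 mm, at the back; leave alone. Origin: centre of underside.
- label_pad: White label pad, 50 x 76 x 14 mm, front right; leave alone. Origin: centre of underside.
- loupe: Black eyepiece loupe, 40 mm across, 28 mm high, front right; leave alone. Origin: centre of underside.
- bone_folder: Cream bone folder, 23 x 154 x 8 mm, front right; leave alone. Origin: centre of underside.
- tape_roll: Small roll of cotton tape lying flat, 57 mm across, 13 mm high, at the back; leave alone. Origin: centre of underside.
- pencil: Red pencil, 147 mm, front right; leave alone. Origin: centre of underside.

How it is judged:
By the outcome, as a careful person would: the job done as asked, in the order asked, and still so for the second after the job is handed in, with the robot touching nothing.
It also fails if it takes over 70 s, if anything falls off the work surface, if the arm or the gripper's body presses on something with over 40 N, if the wrist force passes 120 N, or if a joint passes its speed limit or range.

## Working session

There is one attempt and no reset: what is moved stays moved. The work goes in short steps, Python scripts to look and compute and a shell command to move; the robot and the scene stay as the last step left them, time stands still between calls to the robot, and variables do not carry over. Pictures are saved under pics/ and viewed, at most 11 in all, crops included, and the job is handed in when it is done.

```bash
mkdir -p pics; cat > h.py <<'E'
import numpy as np, cv2
from scipy.spatial.transform import Rotation as R
from workcell import manip
def ray(cam,px):
    c=manip.get_calibration(cam)
    K=np.array([[c['fx'],0,c['cx']],[0,c['fy'],c['cy']],[0,0,1]])
    u=cv2.undistortPoints(np.array(px,float).reshape(-1,1,2),K,np.array(c['D'],float))[:,0]
    d=np.c_[u[:,0],-u[:,1],-np.ones(len(u))]
    return np.array(c['xyz']),R.from_quat(c['orientation']).apply(d)
def at_z(cam,px,z):
    o,d=ray(cam,px); return o+d*((z-o[2])/d[:,2])[:,None]
def at_depth(cam,px,depth):
    px=np.array(px,float).reshape(-1,2)
    o,d=ray(cam,px); q=np.round(px).astype(int)
    return o+d*depth[q[:,1],q[:,0]][:,None]
def tri(a,pa,b,pb):
    oa,da=ray(a,pa); ob,db=ray(b,pb); A=np.c_[da[0],-db[0]]
    s=np.linalg.lstsq(A,ob-oa,rcond=None)[0]
    p,q=oa+s[0]*da[0],ob+s[1]*db[0]; return (p+q)/2,np.linalg.norm(p-q)
E
python3 - <<'E'
from h import *
o=manip.get_obs(); print(o['position'],o['ee_rot'],o['ft_force'],o['clock'])
for c in('scene','top'):
    im,d=manip.camera(c); cv2.imwrite(f'pics/{c}0.png',im[:,:,::-1]); np.save(f'{c}0d.npy',d)
P={}
for t in('press','hinge_pin','catch_post','thumb_rest','trigger','pad','packet'):
    for c in('scene','top'):
        r=manip.tip_of(t,c)
        P[t,c]=r[0]['pixel'] if r else None
        print(t,c,[(np.round(k['pixel'],1),round(k['p'],2)) for k in r[:2]])
    if P[t,'scene'] is not None and P[t,'top'] is not None: print('  ',tri('scene',P[t,'scene'],'top',P[t,'top']))
E
```

```text
[ 0.27885249 -0.55894221  0.24452439] [ 9.73345641e-01  2.29342007e-01 -1.95645091e-04 -6.84424428e-04] [-0.4226499   0.08046619 -0.30709088] 0.0
press scene [(array([217.2, 205.2]), 0.96)]
press top [(array([207.4, 207.2]), 0.62)]
   (array([0.50003858, 0.139006  , 0.00323706]), np.float64(0.004828719156199231))
hinge_pin scene [(array([210.3, 181.1]), 0.91), (array([216.4, 204.9]), 0.63)]
hinge_pin top [(array([191.6, 205.7]), 0.56)]
   (array([0.49593023, 0.18601722, 0.08278556]), np.float64(0.000985734053823129))
catch_post scene [(array([338.5, 221.5]), 0.6), (array([200.7, 181.9]), 0.56)]
catch_post top [(array([163.9, 210.5]), 0.66)]
   (array([ 0.66430039,  0.08356133, -0.00669682]), np.float64(0.5726109256691864))
thumb_rest scene [(array([192.9, 173.4]), 0.65)]
thumb_rest top [(array([180. , 214.3]), 0.68)]
   (array([0.4532948 , 0.22444087, 0.10954024]), np.float64(0.01213059471587354))
trigger scene [(array([195.8, 168.6]), 0.84)]
trigger top [(array([155.7, 208.8]), 0.71)]
   (array([0.48758137, 0.31449248, 0.09119489]), np.float64(0.01628461679325243))
pad scene [(array([225.3, 208.7]), 0.84), (array([199.7, 179. ]), 0.73)]
pad top [(array([215.8, 206.7]), 0.89)]
   (array([0.50837049, 0.10405071, 0.00089768]), np.float64(0.006817800732007548))
packet scene [(array([251.4, 227.4]), 0.63)]
packet top [(array([262.6, 204. ]), 0.95)]
   (array([ 0.5152635 , -0.07683976,  0.01064844]), np.float64(0.006427172689479512))
```

```bash
python3 - <<'E'
from h import *
a=cv2.imread('pics/top0.png')[120:290,110:370]; cv2.imwrite('pics/t1.png',cv2.resize(a,None,fx=3,fy=3,interpolation=cv2.INTER_CUBIC))
a=cv2.imread('pics/scene0.png'); cv2.imwrite('pics/s1.png',cv2.resize(a[120:320,130:390],None,fx=3,fy=3,interpolation=cv2.INTER_CUBIC))
manip.camera('top'); 
for t in('packet','press'):
    r=manip.trace(t,'top')[0]; m=r['pixels']; ys,xs=np.nonzero(m)
    p=at_z('top',np.c_[xs,ys],0.022)[:,:2]
    rect=cv2.minAreaRect((p*1000).astype(np.float32)); print(t,r['p'],rect,cv2.boxPoints(rect).round(1).tolist())
print([manip.get_calibration(c)['xyz'] for c in('top','scene')])
E
```

```text
packet 0.6 ((517.1301879882812, -79.41629028320312), (224.72811889648438, 127.27275848388672), 88.56120300292969) [[450.70001220703125, -190.10000610351562], [577.9000244140625, -193.3000030517578], [583.5999755859375, 31.299999237060547], [456.29998779296875, 34.5]]
press 0.98 ((478.1463623046875, 206.80975341796875), (142.43882751464844, 262.56524658203125), 16.93562889099121) [[371.79998779296875, 311.70001220703125], [448.29998779296875, 60.5], [584.5, 102.0], [508.0, 353.1000061035156]]
[array([ 0.27162003, -0.0904535 ,  1.63024761]), array([-0.0176676 , -0.9334456 ,  0.59183256])]
```

View pics/t1.png

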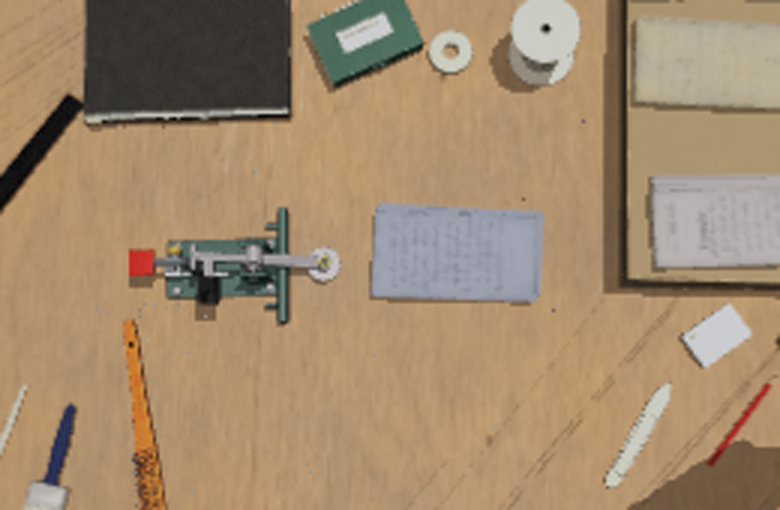

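View pics/s1.png

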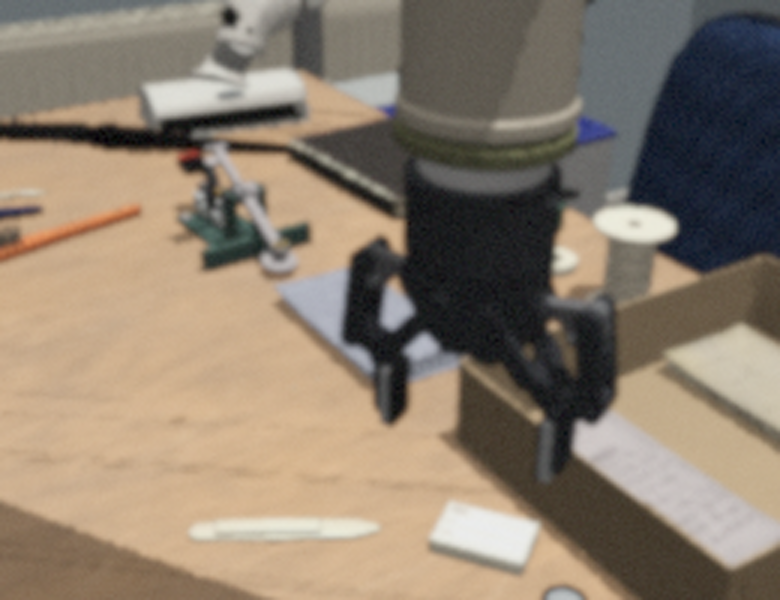

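The top view shows the press at crop (130–340, 210–320), with its +x along world +y. The red trigger is at (142,263), the thumb rest at (207,290) and the pad at (323,264). The packet is at (375–541, 205–300), and a box wall stands beyond its far end. The scene view agrees, with the arm at rest.

I'll go over the press for a wrist view.

```bash
python3 - <<'E'
from h import *
d=np.load('top0d.npy'); print(manip.tip_reach)
for px in((300,190),(308,190),(312,190),(314,190),(316,190),(318,190),(330,170),(290,190),(312,150),(312,212)): print(px,at_depth('top',px,d).round(3))
E
python3 -m pendant '[[0.8,-0.4,-0.6,0,0,-0.5,-1],[1.7,-0.9,-1.2,0,0,-1,-1],[2.6,-1.4,-2,0,0,-1.5,-1],[3.5,-1.9,-3,0,0,-2,-1],[4.4,-2.4,-3,0,0,-2.5,-1],[5.2,-2.9,-3,0,0,-3,-1],[6,-3.6,-3,0,0,-3.6,-1],[6.5,-4.6,-3,0,0,-4.3,-1],[7,-5.6,-3,0,0,-5,-1],[7.4,-6.6,-3,0,0,-5.6,-1]]' 40
```

```text
0.014
(300, 190) [[ 0.579 -0.225 -0.001]]
(308, 190) [[ 0.578 -0.256  0.006]]
(312, 190) [[ 0.58  -0.272 -0.004]]
(314, 190) [[ 0.58  -0.28  -0.003]]
(316, 190) [[ 0.581 -0.289 -0.007]]
(318, 190) [[ 0.568 -0.287  0.065]]
(330, 170) [[ 0.662 -0.343  0.001]]
(290, 190) [[ 0.577 -0.185  0.006]]
(312, 150) [[ 0.743 -0.272 -0.001]]
(312, 212) [[ 0.492 -0.272 -0.001]]
clock: 2.2
position: [0.4626, -0.0967, 0.3954]
ee_rot: [0.811, 0.584, 0.0, 0.0]
ft_force: [1.2, -0.1, 0.1]
grip_width: 0.002
grasp_force: 0.0
```

```bash
python3 - <<'E'
from h import *
o=manip.get_obs(); c=manip.get_calibration('wrist'); r=R.from_quat(o['ee_rot'])
print('cam in tool',r.inv().apply(c['xyz']-o['position']),'look in tool',r.inv().apply(R.from_quat(c['orientation']).apply([[0,0,-1],[0,1,0]])),c['fx'])
print(r.as_matrix().round(3))
E
```

```text
cam in tool [ 0.07208757  0.00106528 -0.12815917] look in tool [[-2.85583415e-01 -1.12416956e-04  9.58353849e-01]
 [ 9.58353663e-01  6.00798895e-04  2.85583430e-01]] 299.0774068268758
[[ 0.317  0.948  0.   ]
 [ 0.948 -0.317 -0.   ]
 [-0.     0.    -1.   ]]
```

```bash
python3 -m pendant '[[0.9,-0.2,0.2,0,0,-0.4,-1],[1.8,-0.4,0.4,0,0,-0.8,-1],[2.7,-0.6,0.6,0,0,-1.2,-1],[3.6,-0.8,0.8,0,0,-1.6,-1],[4.5,-1,1,0,0,-2,-1],[5.1,-1.2,1.2,0,0,-2.3,-1],[5.4,-1.25,1.3,0,0,-2.3,-1],[5.4,-1.25,1.3,0,0,-2.3,-1],[5.4,-1.25,1.3,0,0,-2.3,-1],[5.4,-1.25,1.3,0,0,-2.3,-1]]'
python3 - <<'E'
from h import *
im,d=manip.camera('wrist'); cv2.imwrite('pics/w1.png',cv2.resize(im[:,:,::-1],None,fx=1.5,fy=1.5)); np.save('w1d.npy',d)
for t in('press','hinge_pin','catch_post','thumb_rest','trigger','pad'):
    r=manip.tip_of(t,'wrist'); print(t,[(np.round(k['pixel'],1),round(k['p'],2),at_depth('wrist',k['pixel'],d).round(4)) for k in r[:2]])
    if t=='press' and r: print(at_z('wrist',r[0]['pixel'],0))
r=manip.trace('packet','wrist')
if r: print(r[0]['box'],r[0]['p'])
E
```

```text
clock: 3.45
position: [0.4904, 0.176, 0.3307]
ee_rot: [0.709, 0.705, 0.0, 0.0]
ft_force: [-0.4, -0.2, -0.1]
grip_width: -0.0
grasp_force: 0.0
press [(array([257.3, 167.7]), 0.8, array([[0.4943, 0.1656, 0.0729]]))]
[[0.49476413 0.15000517 0.        ]]
hinge_pin [(array([255.5, 159.2]), 0.86, array([[0.4919, 0.1795, 0.0858]])), (array([419.9, 281.9]), 0.37, array([[ 0.7796, -0.0527,  0.0122]]))]
catch_post [(array([255.1,  72. ]), 0.57, array([[0.492 , 0.2846, 0.0719]]))]
thumb_rest [(array([223.4, 124.2]), 0.83, array([[0.455 , 0.2249, 0.1075]]))]
trigger [(array([252.2,  40.8]), 0.95, array([[0.4886, 0.3192, 0.0767]]))]
pad [(array([261.7, 199.3]), 0.59, array([[0.5004, 0.1131, 0.0441]]))]
[246.7, 237.6, 312.2, 333.3] 0.81
```

View pics/w1.png

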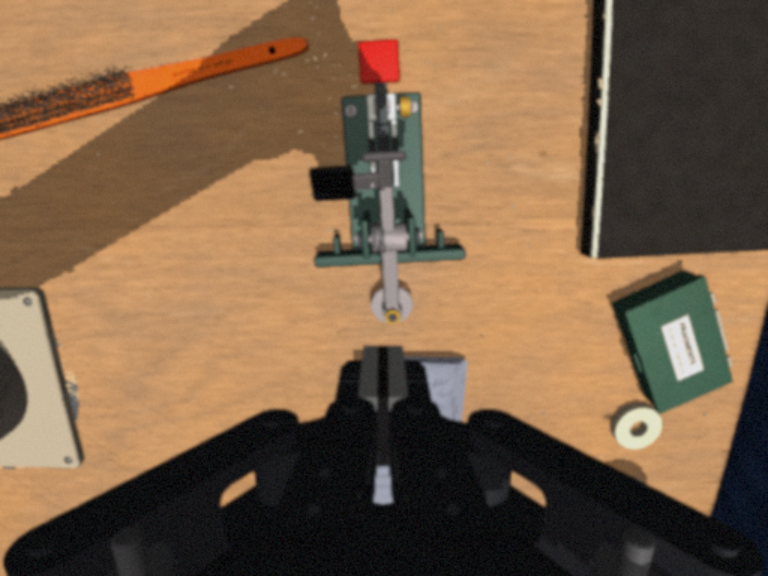

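The wrist view shows the fence at (315–465, 250–265), the thumb rest at (332,183), the red pedal at (380,62) and the pad at (392,302). The network points agree. I'll get the press yaw and thumb rest position from the depth cloud.

```bash
python3 - <<'E'
from h import *
d=np.load('w1d.npy'); v,u=np.mgrid[0:250,190:330]; px=np.c_[u.ravel(),v.ravel()]
P=at_depth('wrist',px,d); im,_=manip.camera('wrist'); C=im[px[:,1],px[:,0]].astype(int)
def rect(m,n):
    r=cv2.minAreaRect((P[m,:2]*1000).astype(np.float32)); print(n,m.sum(),r,'z',np.median(P[m,2]).round(4))
    print(cv2.boxPoints(r).round(1).tolist())
f=(P[:,2]>.024)&(P[:,2]<.036)&(abs(P[:,1]-.15)<.015)&(abs(P[:,0]-.495)<.1); rect(f,'fence')
# face edge line
xs=[];ys=[]
for x in np.arange(.43,.57,.004):
    s=f&(abs(P[:,0]-x)<.003)
    if s.sum()>4: xs.append(x); ys.append(P[s,1].mean())
k=np.polyfit(xs,ys,1); print('fence mid line slope deg',np.degrees(np.arctan(k[0])),'y at .495',np.polyval(k,.495))
t=(P[:,2]>.095)&(C.sum(1)<150)&(P[:,0]<.48); rect(t,'thumb')
r=(C[:,0]>150)&(C[:,1]<80)&(P[:,2]>.05); rect(r,'trigger')
b=(P[:,2]<.022)&(P[:,2]>.004)&(P[:,1]>.17)&(P[:,1]<.32)&(abs(P[:,0]-.495)<.05); rect(b,'base')
E
```

```text
fence 695 ((496.53875732421875, 150.7989044189453), (148.17303466796875, 12.304978370666504), 2.8329992294311523) z 0.0291
[[422.20001220703125, 153.3000030517578], [422.79998779296875, 141.0], [570.7999877929688, 148.3000030517578], [570.2000122070312, 160.60000610351562]]
fence mid line slope deg 2.9752222585071344 y at .495 0.15106626010496427
thumb 615 ((456.9942321777344, 209.638671875), (33.41240692138672, 62.373836517333984), 12.358682632446289) z 0.1087
[[434.0, 236.5], [447.3999938964844, 175.60000610351562], [480.0, 182.8000030517578], [466.6000061035156, 243.6999969482422]]
trigger 569 ((491.02471923828125, 291.6045837402344), (29.357105255126953, 85.69671630859375), 3.033493757247925) z 0.0763
[[474.1000061035156, 333.6000061035156], [478.6000061035156, 248.0], [508.0, 249.60000610351562], [503.3999938964844, 335.20001220703125]]
base 2763 ((495.2358093261719, 238.07568359375), (135.8885040283203, 99.37268829345703), 89.8429946899414) z 0.0072
[[445.3999938964844, 170.3000030517578], [544.7000122070312, 170.0], [545.0999755859375, 305.8999938964844], [445.70001220703125, 306.20001220703125]]
```

```bash
python3 -m pendant '[[0.6,-0.4,0.3,0,0,-0.35,-1],[1.28,-0.74,0.8,0,0,-0.35,-1],[1.28,-0.74,1.6,0,0,-0.35,-1],[1.28,-0.74,2.4,0,0,-0.35,-1],[1.28,-0.74,3.1,0,0,-0.35,-1],[1.28,-0.74,3.6,0,0,-0.35,-1],[1.28,-0.74,3.83,0,0,-0.35,-1],[1.28,-0.74,3.83,0,0,-0.35,-1],[1.28,-0.74,3.83,0,0,-0.35,-1],[1.28,-0.74,3.83,0,0,-0.35,-1]]'
```

```text
clock: 5.15
position: [0.4539, 0.2414, 0.1397]
ee_rot: [0.691, 0.722, 0.001, 0.0]
ft_force: [-0.7, -0.1, 0.0]
grip_width: -0.002
grasp_force: 0.0
```

```bash
python3 -m pendant '[[0,0,0.08,0,0,0,-1],[0,0,0.16,0,0,0,-1],[0,0,0.24,0,0,0,-1],[0,0,0.32,0,0,0,-1],[0,0,0.4,0,0,0,-1],[0,0,0.48,0,0,0,-1],[0,0,0.55,0,0,0,-1],[0,0,0.6,0,0,0,-1],[0,0,0.62,0,0,0,-1],[0,0,0.62,0,0,0,-1]]'
```

```text
clock: 6.4
position: [0.4539, 0.2433, 0.1086]
ee_rot: [0.691, 0.723, 0.002, -0.0]
ft_force: [0.1, 6.2, 5.8]
grip_width: -0.005
grasp_force: 3.0
```

```bash
python3 -m pendant '[[0.04,0,0.03,0,0,0,-1],[0.06,0,0.06,0,0,0,-1],[0.08,0,0.09,0,0,0,-1],[0.09,0,0.12,0,0,0,-1],[0.1,0,0.16,0,0,0,-1],[0.11,0,0.2,0,0,0,-1],[0.12,0,0.24,0,0,0,-1],[0.12,0,0.27,0,0,0,-1],[0.12,0,0.3,0,0,0,-1],[0.12,0,0.3,0,0,0,-1]]'
```

```text
clock: 7.65
position: [0.4534, 0.2468, 0.0928]
ee_rot: [0.691, 0.722, -0.0, 0.0]
ft_force: [2.5, -2.7, 6.4]
grip_width: 0.003
grasp_force: 2.9
```

```bash
python3 -m pendant '[[0,0,0.01,0,0,0,-1],[-0.01,0,0.02,0,0,0,-1],[-0.02,0,0.03,0,0,0,-1],[-0.03,0,0.04,0,0,0,-1],[-0.03,0,0.06,0,0,0,-1],[-0.03,0,0.07,0,0,0,-1],[-0.03,0,0.08,0,0,0,-1],[-0.03,0,0.09,0,0,0,-1],[-0.03,0,0.1,0,0,0,-1],[-0.03,0,0.1,0,0,0,-1]]'
python3 - <<'E'
from h import *
im,d=manip.camera('wrist'); cv2.imwrite('pics/w2.png',im[:,:,::-1])
im,d=manip.camera('scene'); cv2.imwrite('pics/s2.png',cv2.resize(im[100:240,130:330,::-1],None,fx=4,fy=4,interpolation=cv2.INTER_CUBIC))
for t in ('trigger','thumb_rest','pad'):
  r=manip.tip_of(t,'scene'); print(t,[(k['pixel'],k['p']) for k in r[:2]])
E
```

```text
clock: 8.9
position: [0.4534, 0.2468, 0.0883]
ee_rot: [0.691, 0.723, 0.001, -0.0]
ft_force: [0.7, 0.8, 8.9]
grip_width: 0.002
grasp_force: 4.2
trigger [([310.7, 209.9], 0.62), ([191.5, 169.7], 0.57)]
thumb_rest [([190.5, 181.4], 0.58)]
pad [([229.4, 194.1], 0.52)]
```

View pics/s2.png

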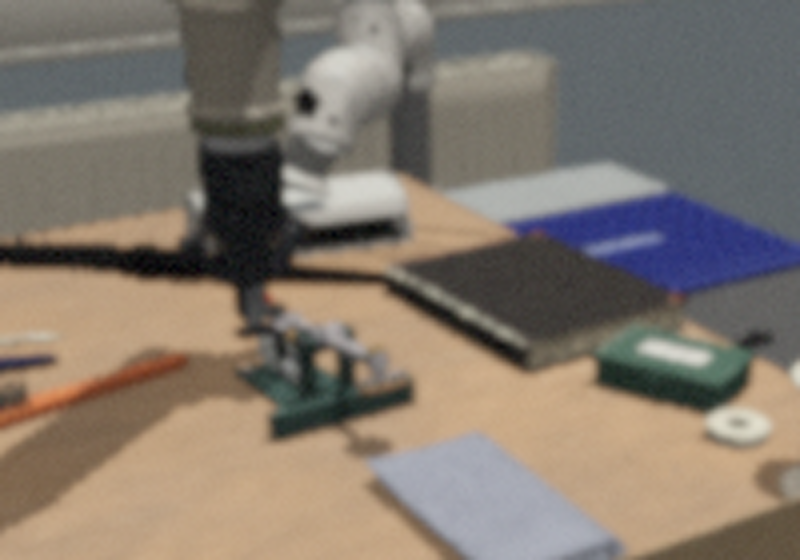

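The scene view shows the fingers on the thumb rest at crop (258,310) and the pad lifted clear at (380,365). The push is 8.9 N and rising, as expected near the sear.

```bash
python3 -m pendant '[[0,0,0.01,0,0,0,-1],[0,0,0.01,0,0,0,-1],[0,0,0.02,0,0,0,-1],[0,0,0.02,0,0,0,-1],[0,0,0.03,0,0,0,-1],[0,0,0.03,0,0,0,-1],[0,0,0.04,0,0,0,-1],[0,0,0.04,0,0,0,-1],[0,0,0.04,0,0,0,-1],[0,0,0.04,0,0,0,-1]]'
```

```text
clock: 10.4
position: [0.4534, 0.2467, 0.0864]
ee_rot: [0.691, 0.723, 0.001, -0.0]
ft_force: [1.0, -0.2, 8.6]
grip_width: 0.003
grasp_force: 4.5
```

```bash
python3 -m pendant '[[0,0,0.01,0,0,0,-1],[0,0,0.01,0,0,0,-1],[0,0,0.02,0,0,0,-1],[0,0,0.02,0,0,0,-1],[0,0,0.02,0,0,0,-1],[0,0,0.03,0,0,0,-1],[0,0,0.03,0,0,0,-1],[0,0,0.03,0,0,0,-1],[0,0,0.03,0,0,0,-1],[0,0,0.03,0,0,0,-1]]'
```

```text
clock: 11.65
position: [0.4534, 0.2467, 0.0849]
ee_rot: [0.691, 0.723, 0.001, -0.0]
ft_force: [1.0, 0.6, 9.8]
grip_width: 0.001
grasp_force: 4.7
```

```bash
python3 -m pendant '[[0,0,0.01,0,0,0,-1],[0,0,0.01,0,0,0,-1],[0,0,0.02,0,0,0,-1],[0,0,0.02,0,0,0,-1],[0,0,0.02,0,0,0,-1],[0,0,0.03,0,0,0,-1],[0,0,0.03,0,0,0,-1],[0,0,0.03,0,0,0,-1],[0,0,0.03,0,0,0,-1],[0,0,0.03,0,0,0,-1]]'
```

```text
clock: 12.9
position: [0.4535, 0.2466, 0.0834]
ee_rot: [0.691, 0.723, 0.001, -0.0]
ft_force: [-0.1, -0.9, 10.7]
grip_width: 0.001
grasp_force: 5.0
```

```bash
python3 -m pendant '[[0,0,0.01,0,0,0,-1],[0,0,0.01,0,0,0,-1],[0,0,0.01,0,0,0,-1],[0,0,0.02,0,0,0,-1],[0,0,0.02,0,0,0,-1],[0,0,0.02,0,0,0,-1],[0,0,0.02,0,0,0,-1],[0,0,0.02,0,0,0,-1],[0,0,0.02,0,0,0,-1],[0,0,0.02,0,0,0,-1]]'
```

```text
clock: 14.15
position: [0.4535, 0.2465, 0.0825]
ee_rot: [0.691, 0.723, 0.001, 0.0]
ft_force: [0.5, -0.9, 10.1]
grip_width: 0.001
grasp_force: 5.1
```

```bash
python3 -m pendant '[[0,0,0.01,0,0,0,-1],[0,0,0.01,0,0,0,-1],[0,0,0.01,0,0,0,-1],[0,0,0.02,0,0,0,-1],[0,0,0.02,0,0,0,-1],[0,0,0.02,0,0,0,-1],[0,0,0.02,0,0,0,-1],[0,0,0.02,0,0,0,-1],[0,0,0.02,0,0,0,-1],[0,0,0.02,0,0,0,-1]]'
```

```text
clock: 15.4
position: [0.4534, 0.2464, 0.0812]
ee_rot: [0.691, 0.723, 0.001, -0.0]
ft_force: [1.0, -0.2, 8.7]
grip_width: -0.004
grasp_force: 4.0
```

```bash
python3 -m pendant '[[0,0,0.005,0,0,0,-1],[0,0,0.01,0,0,0,-1],[0,0,0.01,0,0,0,-1],[0,0,0.01,0,0,0,-1],[0,0,0.01,0,0,0,-1],[0,0,0.01,0,0,0,-1],[0,0,0.01,0,0,0,-1],[0,0,0.01,0,0,0,-1],[0,0,0.01,0,0,0,-1],[0,0,0.01,0,0,0,-1]]'
```

```text
clock: 16.65
position: [0.4534, 0.2463, 0.0807]
ee_rot: [0.691, 0.723, 0.001, -0.0]
ft_force: [0.8, -0.8, 8.3]
grip_width: 0.0
grasp_force: 3.7
```

Now back off slowly by 4 mm to see whether it holds.

```bash
python3 -m pendant '[[0,0,-0.01,0,0,0,-1],[0,0,-0.02,0,0,0,-1],[0,0,-0.03,0,0,0,-1],[0,0,-0.04,0,0,0,-1],[0,0,-0.05,0,0,0,-1],[0,0,-0.06,0,0,0,-1],[0,0,-0.07,0,0,0,-1],[0,0,-0.08,0,0,0,-1],[0,0,-0.08,0,0,0,-1],[0,0,-0.08,0,0,0,-1]]'
```

```text
clock: 17.9
position: [0.4533, 0.2466, 0.0847]
ee_rot: [0.691, 0.723, 0.001, -0.0]
ft_force: [2.1, 1.7, 6.7]
grip_width: 0.001
grasp_force: 3.4
```

Not held yet. Pushing on.

```bash
python3 -m pendant '[[0,0,0.02,0,0,0,-1],[0,0,0.04,0,0,0,-1],[0,0,0.06,0,0,0,-1],[0,0,0.07,0,0,0,-1],[0,0,0.08,0,0,0,-1],[0,0,0.09,0,0,0,-1],[0,0,0.1,0,0,0,-1],[0,0,0.1,0,0,0,-1],[0,0,0.1,0,0,0,-1],[0,0,0.1,0,0,0,-1]]'
```

```text
clock: 19.15
position: [0.4534, 0.2462, 0.0796]
ee_rot: [0.691, 0.723, 0.0, 0.0]
ft_force: [2.6, 0.3, 7.2]
grip_width: 0.0
grasp_force: 3.3
```

```bash
python3 -m pendant '[[0,0,0.01,0,0,0,-1],[0,0,0.01,0,0,0,-1],[0,0,0.01,0,0,0,-1],[0,0,0.02,0,0,0,-1],[0,0,0.02,0,0,0,-1],[0,0,0.02,0,0,0,-1],[0,0,0.02,0,0,0,-1],[0,0,0.02,0,0,0,-1],[0,0,0.02,0,0,0,-1],[0,0,0.02,0,0,0,-1]]'
```

```text
clock: 20.4
position: [0.4534, 0.246, 0.0786]
ee_rot: [0.691, 0.723, 0.0, 0.0]
ft_force: [1.6, -0.2, 7.9]
grip_width: 0.001
grasp_force: 3.4
```

```bash
python3 -m pendant '[[0,0,0.01,0,0,0,-1],[0,0,0.01,0,0,0,-1],[0,0,0.01,0,0,0,-1],[0,0,0.02,0,0,0,-1],[0,0,0.02,0,0,0,-1],[0,0,0.02,0,0,0,-1],[0,0,0.02,0,0,0,-1],[0,0,0.02,0,0,0,-1],[0,0,0.02,0,0,0,-1],[0,0,0.02,0,0,0,-1]]'
```

```text
clock: 21.65
position: [0.4534, 0.2458, 0.0775]
ee_rot: [0.691, 0.722, 0.0, 0.0]
ft_force: [1.8, -1.2, 6.6]
grip_width: -0.005
grasp_force: 2.9
```

```bash
python3 -m pendant '[[0,0,0.01,0,0,0,-1],[0,0,0.01,0,0,0,-1],[0,0,0.01,0,0,0,-1],[0,0,0.02,0,0,0,-1],[0,0,0.02,0,0,0,-1],[0,0,0.02,0,0,0,-1],[0,0,0.02,0,0,0,-1],[0,0,0.02,0,0,0,-1],[0,0,0.02,0,0,0,-1],[0,0,0.02,0,0,0,-1]]'
```

```text
clock: 22.9
position: [0.4535, 0.2457, 0.0765]
ee_rot: [0.691, 0.722, 0.0, 0.0]
ft_force: [1.2, -2.5, 7.0]
grip_width: -0.0
grasp_force: 3.0
```

```bash
python3 - <<'E'
from h import *
im,d=manip.camera('wrist'); a=cv2.resize(im[60:340,120:400,::-1],None,fx=1.4,fy=2,interpolation=cv2.INTER_CUBIC)
im2,_=manip.camera('scene'); b=cv2.resize(im2[150:220,170:245,::-1],None,fx=5.3,fy=8,interpolation=cv2.INTER_CUBIC)
cv2.imwrite('pics/c3.png',np.hstack([a,b[:560,:400]]))
for t in('thumb_rest','pad','trigger'):
  r=manip.tip_of(t,'wrist'); print(t,[(k['pixel'],k['p'],at_depth('wrist',k['pixel'],d)) for k in r[:1]])
E
```

```text
thumb_rest []
pad []
trigger [([351.1, 106.2], 0.74, array([[0.49107333, 0.31800276, 0.07670278]]))]
```

View pics/c3.png

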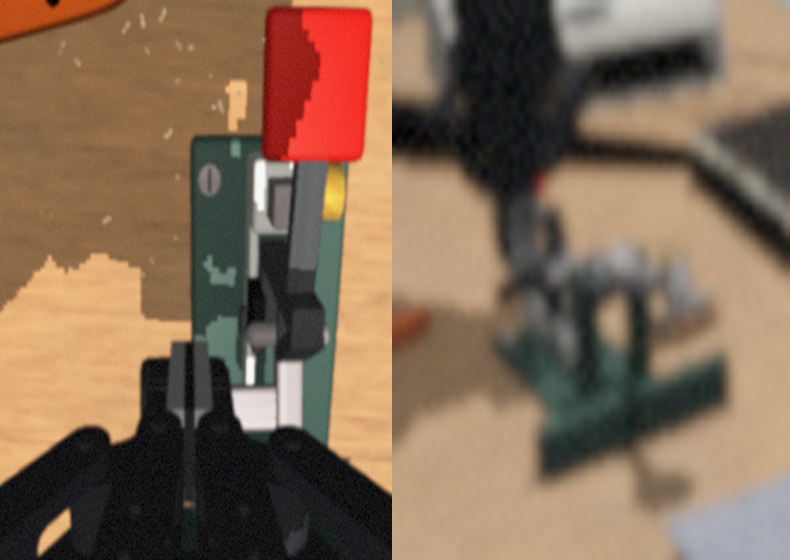

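The left half (wrist) shows the red pedal at (318,85), the dark sear hook at (290,325) and the tail end at (268,405), not yet clearly under the hook. The right half (scene) shows the pad raised well. I'll push on.

```bash
python3 -m pendant '[[0,0,0.01,0,0,0,-1],[0,0,0.01,0,0,0,-1],[0,0,0.01,0,0,0,-1],[0,0,0.02,0,0,0,-1],[0,0,0.02,0,0,0,-1],[0,0,0.02,0,0,0,-1],[0,0,0.02,0,0,0,-1],[0,0,0.02,0,0,0,-1],[0,0,0.02,0,0,0,-1],[0,0,0.02,0,0,0,-1]]'
```

```text
clock: 24.4
position: [0.4534, 0.2456, 0.0755]
ee_rot: [0.691, 0.722, 0.0, 0.0]
ft_force: [1.7, -2.3, 7.3]
grip_width: -0.0
grasp_force: 3.0
```

```bash
python3 -m pendant '[[0,0,0.01,0,0,0,-1],[0,0,0.01,0,0,0,-1],[0,0,0.01,0,0,0,-1],[0,0,0.02,0,0,0,-1],[0,0,0.02,0,0,0,-1],[0,0,0.02,0,0,0,-1],[0,0,0.02,0,0,0,-1],[0,0,0.02,0,0,0,-1],[0,0,0.02,0,0,0,-1],[0,0,0.02,0,0,0,-1]]'
```

```text
clock: 25.65
position: [0.4535, 0.2456, 0.0747]
ee_rot: [0.691, 0.722, 0.0, 0.0]
ft_force: [1.3, -2.6, 10.9]
grip_width: 0.0
grasp_force: 4.4
```

```bash
python3 -m pendant '[[0,0,-0.01,0,0,0,-1],[0,0,-0.02,0,0,0,-1],[0,0,-0.03,0,0,0,-1],[0,0,-0.04,0,0,0,-1],[0,0,-0.05,0,0,0,-1],[0,0,-0.06,0,0,0,-1],[0,0,-0.06,0,0,0,-1],[0,0,-0.06,0,0,0,-1],[0,0,-0.06,0,0,0,-1],[0,0,-0.06,0,0,0,-1]]'
```

```text
clock: 26.9
position: [0.4531, 0.2459, 0.0772]
ee_rot: [0.691, 0.723, 0.0, -0.0]
ft_force: [2.5, 1.1, 1.7]
grip_width: 0.002
grasp_force: 1.3
```

Latched: the push fell to about zero within 2.5 mm. I'll lift off gently and go above the packet's far end.

```bash
python3 -m pendant '[[0,0,-0.03,0,0,0,-1],[0,0,-0.06,0,0,0,-1],[0,0,-0.12,0,0,0,-1],[0,0,-0.6,0,0,0,-1],[0,0,-1.5,0,0,0,-1],[0,0,-2.5,0,0,0,-1],[-0.7,0.05,-3.1,0,0,0,-1],[-1.7,0.1,-3.2,0,0,0.1,-1],[-2.7,0.2,-3.2,0,0,0.2,-1],[-3.7,0.3,-3.2,0,0,0.3,-1]]'
python3 - <<'E'
from h import *
im,d=manip.camera('wrist'); r=manip.trace('packet','wrist')
o=manip.get_obs(); print(o['position'])
if r:
    m=r[0]['pixels']; ys,xs=np.nonzero(m); p=at_z('wrist',np.c_[xs,ys],.022)[:,:2]; rc=cv2.minAreaRect((p*1000).astype(np.float32)); print(r[0]['p'],rc,cv2.boxPoints(rc).round(0).tolist())
r=manip.tip_of('pad','wrist'); print([(k['p'],at_depth('wrist',k['pixel'],d)) for k in r[:1]])
E
```

```text
clock: 28.15
position: [0.4762, 0.0599, 0.2377]
ee_rot: [0.707, 0.708, 0.0, 0.0]
ft_force: [0.4, -0.3, -0.3]
grip_width: -0.001
grasp_force: 0.0
[0.47674341 0.05556639 0.23714577]
0.61 ((517.4046630859375, -74.3988265991211), (216.0171661376953, 120.4184341430664), 88.75060272216797) [[455.0, -181.0], [575.0, -184.0], [580.0, 32.0], [460.0, 35.0]]
[(0.9, array([[0.49871916, 0.08190455, 0.11098874]]))]
```

```bash
python3 -m pendant '[[-1.1,0.2,0,0,0,0.1,0],[-2.2,0.4,0,0,0,0.17,1],[-3.3,0.6,0,0,0,0.17,1],[-4.4,0.76,0,0,0,0.17,1],[-5.2,0.76,0.3,0,0,0.17,1],[-5.55,0.76,1,0,0,0.17,1],[-5.55,0.76,1.9,0,0,0.17,1],[-5.55,0.76,2.8,0,0,0.17,1],[-5.55,0.76,3.5,0,0,0.17,1],[-5.55,0.76,3.8,0,0,0.17,1]]'
```

```text
clock: 29.55
position: [0.5143, -0.2143, 0.0456]
ee_rot: [0.714, 0.7, -0.0, -0.001]
ft_force: [0.2, 0.1, 0.5]
grip_width: 0.999
grasp_force: 0.0
```

```bash
python3 -m pendant '[[0,0,0.2,0,0,0,1],[0,0,0.4,0,0,0,1],[0,0,0.55,0,0,0,1],[0,0,0.66,0,0,0,1],[0,0,0.66,0,0,0,1],[0.04,0,0.66,0,0,0,1],[0.1,0,0.66,0,0,0,1],[0.15,0,0.66,0,0,0,1],[0.2,0,0.66,0,0,0,1],[0.2,0,0.66,0,0,0,1]]'
python3 - <<'E'
from h import *
im,d=manip.camera('wrist'); cv2.imwrite('pics/w4.png',im[:,:,::-1])
E
```

```text
clock: 30.8
position: [0.5152, -0.2056, 0.0144]
ee_rot: [0.715, 0.7, 0.0, 0.0]
ft_force: [-0.3, -0.5, 0.1]
grip_width: 1.002
grasp_force: 0.0
```

View pics/w4.png

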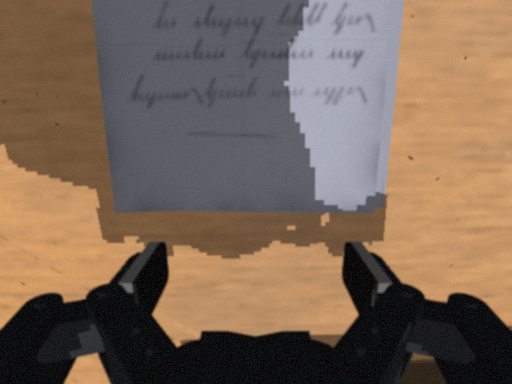

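The wrist view shows both open fingers at (155,250) and (355,250). The packet's end is parallel at row 212, spanning columns 115–387 and centred on the fingers. Now I'll push gently while turning it square.

```bash
python3 -m pendant '[[0.1,0,0,0,0,0,1],[0.2,0,0.02,0,0,0,1],[0.27,0,0.02,0,0,0,1],[0.34,0,0.02,0,0,0,1],[0.42,0,0.02,0,0,-0.02,1],[0.52,-0.02,0.02,0,0,-0.06,1],[0.62,-0.04,0.02,0,0,-0.12,1],[0.72,-0.06,0.02,0,0,-0.18,1],[0.82,-0.08,0.02,0,0,-0.24,1],[0.92,-0.1,0.02,0,0,-0.3,1]]'
```

```text
clock: 32.1
position: [0.5111, -0.1595, 0.0133]
ee_rot: [0.7, 0.714, 0.0, 0.0]
ft_force: [0.8, -0.0, -0.5]
grip_width: 0.998
grasp_force: 0.3
```

```bash
python3 -m pendant '[[0.1,-0.02,0,0,0,-0.04,1],[0.2,-0.04,0,0,0,-0.08,1],[0.3,-0.06,0,0,0,-0.12,1],[0.4,-0.08,0,0,0,-0.15,1],[0.5,-0.08,0,0,0,-0.15,1],[0.6,-0.08,0,0,0,-0.15,1],[0.7,-0.08,0,0,0,-0.15,1],[0.8,-0.08,0,0,0,-0.15,1],[0.85,-0.08,0,0,0,-0.15,1],[0.85,-0.08,0,0,0,-0.15,1]]'
python3 - <<'E'
from h import *
im,d=manip.camera('wrist'); r=manip.trace('packet','wrist')
cv2.imwrite('pics/w5.png',im[:,:,::-1])
if r:
    m=r[0]['pixels']; ys,xs=np.nonzero(m); p=at_z('wrist',np.c_[xs,ys],.022)[:,:2]; rc=cv2.minAreaRect((p*1000).astype(np.float32)); print(r[0]['p'],rc,cv2.boxPoints(rc).round(0).tolist())
E
```

```text
clock: 33.35
position: [0.5063, -0.1171, 0.0133]
ee_rot: [0.692, 0.722, 0.0, 0.0]
ft_force: [0.5, 0.1, 0.2]
grip_width: 0.999
grasp_force: 0.0
0.72 ((501.6414794921875, -54.19937515258789), (117.0328140258789, 90.46754455566406), 2.2245852947235107) [[441.0, -11.0], [445.0, -102.0], [562.0, -97.0], [558.0, -7.0]]
```

View pics/w5.png

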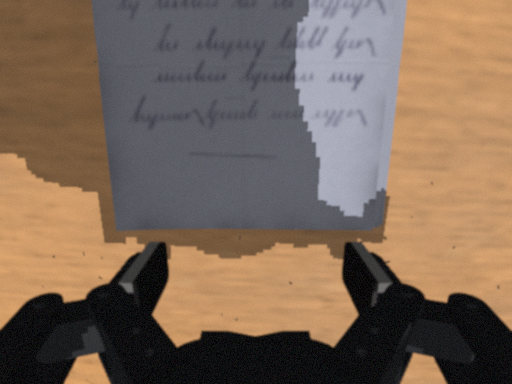

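The packet end is now at row 230, against the fingers, straight and centred (columns 117–385). It has about 25 mm to go.

```bash
python3 -m pendant '[[0.06,0.01,0,0,0,0,1],[0.12,0.02,0,0,0,0,1],[0.18,0.03,0,0,0,-0.01,1],[0.24,0.04,0,0,0,-0.02,1],[0.29,0.05,0,0,0,-0.02,1],[0.33,0.05,0,0,0,-0.02,1],[0.36,0.05,0,0,0,-0.02,1],[0.38,0.05,0,0,0,-0.02,1],[0.4,0.05,0,0,0,-0.02,1],[0.4,0.05,0,0,0,-0.02,1]]'
python3 - <<'E'
from h import *
im,d=manip.camera('top'); im2,d2=manip.camera('scene')
cv2.imwrite('pics/s6.png',cv2.resize(im2[150:260,170:310,::-1],None,fx=5.5,fy=5.4,interpolation=cv2.INTER_CUBIC))
cv2.imwrite('pics/t6.png',cv2.resize(im[150:260,140:300,::-1],None,fx=5,fy=5,interpolation=cv2.INTER_CUBIC))
E
```

```text
clock: 34.7
position: [0.5079, -0.0972, 0.0133]
ee_rot: [0.691, 0.722, 0.0, 0.0]
ft_force: [-0.0, -0.3, 0.3]
grip_width: 0.996
grasp_force: 0.0
```

View pics/s6.png

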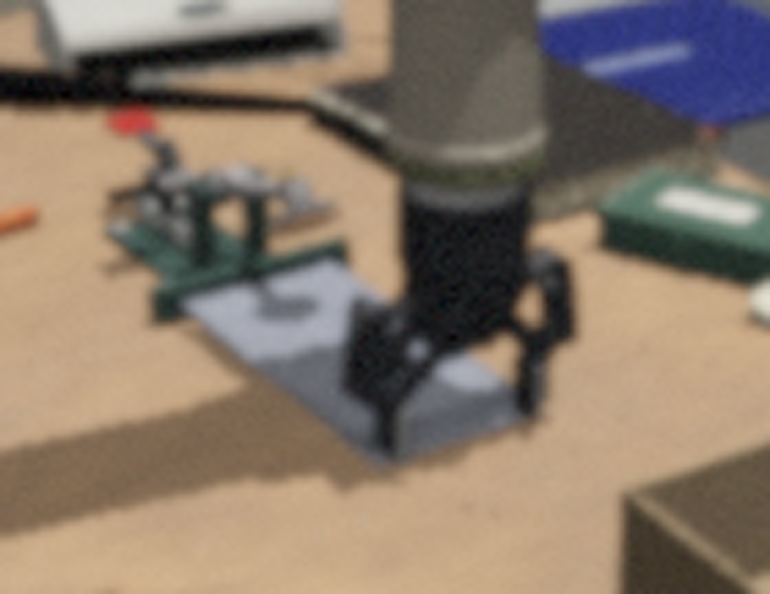

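The packet lies under the raised arm with a gap of a few mm to the fence, and looks parallel. Closing slowly.

```bash
python3 -m pendant '[[0.01,0,0,0,0,0,1],[0.02,0,0,0,0,0,1],[0.03,0,0,0,0,0,1],[0.04,0,0,0,0,0,1],[0.04,0,0,0,0,0,1],[0.04,0,0,0,0,0,1],[0.04,0,0,0,0,0,1],[0.04,0,0,0,0,0,1],[0.04,0,0,0,0,0,1],[0.04,0,0,0,0,0,1]]'
```

```text
clock: 36.05
position: [0.5078, -0.0953, 0.0133]
ee_rot: [0.691, 0.722, 0.0, 0.0]
ft_force: [-0.1, -0.9, 0.0]
grip_width: 1.001
grasp_force: 0.1
```

```bash
python3 -m pendant '[[0.01,0,0,0,0,0,1],[0.02,0,0,0,0,0,1],[0.03,0,0,0,0,0,1],[0.03,0,0,0,0,0,1],[0.03,0,0,0,0,0,1],[0.03,0,0,0,0,0,1],[0.03,0,0,0,0,0,1],[0.03,0,0,0,0,0,1],[0.03,0,0,0,0,0,1],[0.03,0,0,0,0,0,1]]'
```

```text
clock: 37.3
position: [0.5077, -0.0939, 0.0133]
ee_rot: [0.691, 0.722, -0.0, 0.0]
ft_force: [-0.3, -0.1, -0.6]
grip_width: 1.004
grasp_force: 0.0
```

```bash
python3 -m pendant '[[0.01,0,0,0,0,0,1],[0.02,0,0,0,0,0,1],[0.03,0,0,0,0,0,1],[0.03,0,0,0,0,0,1],[0.03,0,0,0,0,0,1],[0.03,0,0,0,0,0,1],[0.03,0,0,0,0,0,1],[0.03,0,0,0,0,0,1],[0.03,0,0,0,0,0,1],[0.03,0,0,0,0,0,1]]'
```

```text
clock: 38.55
position: [0.5077, -0.0923, 0.0133]
ee_rot: [0.691, 0.722, 0.0, 0.0]
ft_force: [1.0, 0.5, -0.5]
grip_width: 1.002
grasp_force: 0.0
```

```bash
python3 -m pendant '[[0.01,0,0,0,0,0,1],[0.02,0,0,0,0,0,1],[0.03,0,0,0,0,0,1],[0.03,0,0,0,0,0,1],[0.03,0,0,0,0,0,1],[0.03,0,0,0,0,0,1],[0.03,0,0,0,0,0,1],[0.03,0,0,0,0,0,1],[0.03,0,0,0,0,0,1],[0.03,0,0,0,0,0,1]]'
```

```text
clock: 39.8
position: [0.5076, -0.0908, 0.0133]
ee_rot: [0.691, 0.722, 0.0, 0.0]
ft_force: [-0.1, -0.2, -0.0]
grip_width: 1.003
grasp_force: 0.0
```

```bash
python3 -m pendant '[[0.01,0,0,0,0,0,1],[0.02,0,0,0,0,0,1],[0.03,0,0,0,0,0,1],[0.04,0,0,0,0,0,1],[0.04,0,0,0,0,0,1],[0.04,0,0,0,0,0,1],[0.04,0,0,0,0,0,1],[0.04,0,0,0,0,0,1],[0.04,0,0,0,0,0,1],[0.04,0,0,0,0,0,1]]'
python3 - <<'E'
from h import *
im,d=manip.camera('wrist'); r=manip.trace('packet','wrist')
if r:
    m=r[0]['pixels']; ys,xs=np.nonzero(m); p=at_z('wrist',np.c_[xs,ys],.022)[:,:2]; rc=cv2.minAreaRect((p*1000).astype(np.float32)); print(r[0]['p'],rc,cv2.boxPoints(rc).round(0).tolist())
E
```

```text
clock: 41.05
position: [0.5076, -0.0888, 0.0133]
ee_rot: [0.691, 0.722, 0.0, 0.0]
ft_force: [-0.2, 0.2, -0.3]
grip_width: 0.998
grasp_force: 0.0
0.8 ((502.71142578125, -25.81432342529297), (116.56458282470703, 90.87694549560547), 2.3873603343963623) [[443.0, 17.0], [446.0, -74.0], [563.0, -69.0], [559.0, 22.0]]
```

```bash
python3 -m pendant '[[0.01,0,0,0,0,0,1],[0.02,0,0,0,0,0,1],[0.03,0,0,0,0,0,1],[0.04,0,0,0,0,0,1],[0.04,0,0,0,0,0,1],[0.04,0,0,0,0,0,1],[0.04,0,0,0,0,0,1],[0.04,0,0,0,0,0,1],[0.04,0,0,0,0,0,1],[0.04,0,0,0,0,0,1]]'
```

```text
clock: 42.4
position: [0.5075, -0.0868, 0.0133]
ee_rot: [0.691, 0.722, 0.0, 0.0]
ft_force: [0.3, -0.2, -0.1]
grip_width: 0.998
grasp_force: 0.0
```

```bash
python3 -m pendant '[[0.01,0,0,0,0,0,1],[0.02,0,0,0,0,0,1],[0.03,0,0,0,0,0,1],[0.03,0,0,0,0,0,1],[0.03,0,0,0,0,0,1],[0.03,0,0,0,0,0,1],[0.03,0,0,0,0,0,1],[0.03,0,0,0,0,0,1],[0.03,0,0,0,0,0,1],[0.03,0,0,0,0,0,1]]'
python3 - <<'E'
from h import *
im2,d2=manip.camera('scene'); cv2.imwrite('pics/s7.png',cv2.resize(im2[180:230,190:260,::-1],None,fx=10,fy=10,interpolation=cv2.INTER_CUBIC))
E
```

```text
clock: 43.65
position: [0.5075, -0.0862, 0.0134]
ee_rot: [0.692, 0.722, -0.0, 0.0]
ft_force: [1.3, -5.1, -0.4]
grip_width: 1.001
grasp_force: 2.6
```

View pics/s7.png

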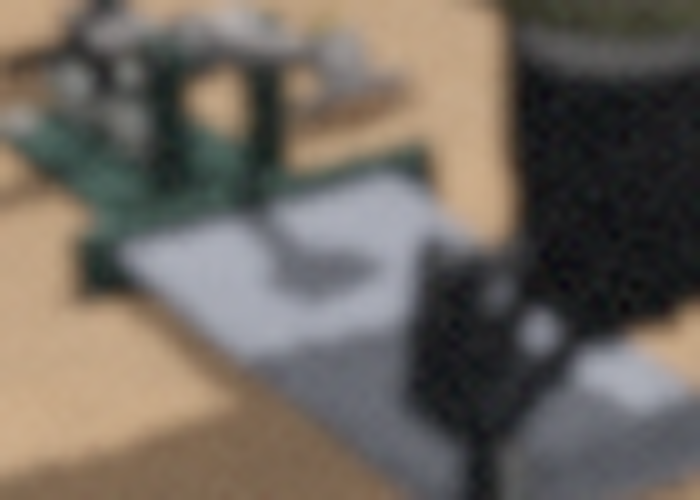

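Contact at 5 N. The view shows the packet's end flush along the fence from (120,245) to (410,170), about centred. I'll press lightly once more, back away, rise and head for the trigger.

```bash
python3 -m pendant '[[0.01,0,0,0,0,0,1],[0.01,0,0,0,0,0,1],[-0.1,0,0,0,0,0,1],[-0.5,0,0,0,0,0,1],[-0.7,0,-0.8,0,0,0,1],[-0.7,0,-1.8,0,0,0,0],[-0.6,0,-2.8,0,0,0,-1],[-0.2,0,-3.8,0,0,0,-1],[0.6,0,-4.4,0,0,0,-1],[1.6,0,-4.5,0,0,0,-1]]'
```

```text
clock: 44.95
position: [0.5046, -0.0044, 0.2406]
ee_rot: [0.692, 0.722, 0.001, 0.001]
ft_force: [1.2, 0.1, -0.2]
grip_width: -0.005
grasp_force: 0.0
```

```bash
python3 -m pendant '[[1,0,0,0,0,0,-1],[2,0,0,0,0,0,-1],[3,0,0,0,0,0,-1],[4,0,0,0,0,0,-1],[5,0,0,0,0,0,-1],[6,-0.04,0,0,0,0,-1],[6.5,-0.04,0.5,0,0,0,-1],[6.5,-0.04,1.2,0,0,0,-1],[6.5,-0.04,1.7,0,0,0,-1],[6.5,-0.04,1.9,0,0,0,-1]]'
python3 - <<'E'
from h import *
im,d=manip.camera('wrist')
for t in('trigger','press'):
  r=manip.tip_of(t,'wrist'); print(t,[(k['pixel'],k['p'],at_depth('wrist',k['pixel'],d)) for k in r[:1]])
im,d=manip.camera('top'); cv2.imwrite('pics/t8.png',cv2.resize(im[150:260,140:300,::-1],None,fx=5,fy=5,interpolation=cv2.INTER_CUBIC))
r=manip.trace('packet','top')[0]; ys,xs=np.nonzero(r['pixels']); p=at_z('top',np.c_[xs,ys],.022)[:,:2]; rc=cv2.minAreaRect((p*1000).astype(np.float32)); print(rc)
print(manip.get_obs()['position'])
E
```

```text
clock: 46.2
position: [0.4867, 0.319, 0.1418]
ee_rot: [0.691, 0.723, -0.001, -0.001]
ft_force: [0.1, -0.8, -0.4]
grip_width: -0.004
grasp_force: 0.0
trigger [([257.6, 217.3], 0.58, array([[0.48990353, 0.31453945, 0.07740668]]))]
press [([257.2, 332.0], 0.56, array([[0.49498202, 0.21051106, 0.07132864]]))]
((500.5919189453125, 35.484336853027344), (126.14543914794922, 218.23643493652344), 2.3883142471313477)
[0.48803198 0.31962765 0.14446383]
```

View pics/t8.png

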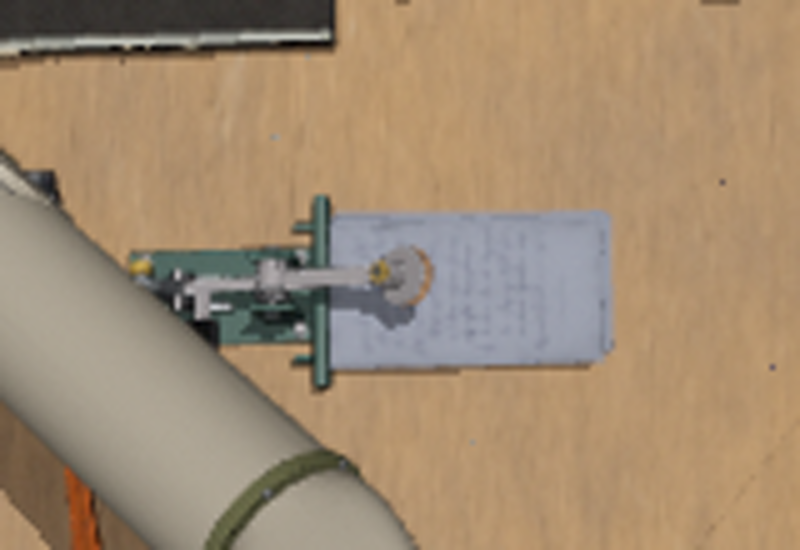

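The top view shows the packet flush and square against the fence at column 330, rows 212–368, with the pad raised over it at (405,275). Its measured pose is within about 1 mm of home. Now to press the trigger.

```bash
python3 -m pendant '[[0.06,0.02,0.4,0,0,0,-1],[0.06,0.02,0.75,0,0,0,-1],[0.06,0.02,0.95,0,0,0,-1],[0.06,0.02,1.05,0,0,0,-1],[0.06,0.02,1.12,0,0,0,-1],[0.06,0.02,1.19,0,0,0,-1],[0.06,0.02,1.26,0,0,0,-1],[0.06,0.02,1.33,0,0,0,-1],[0.06,0.02,1.35,0,0,0,-1],[0.06,0.02,1.35,0,0,0,-1]]'
python3 - <<'E'
from h import *
im,d=manip.camera('top'); r=manip.tip_of('pad','top'); print([(k['pixel'],k['p'],at_depth('top',k['pixel'],d)) for k in r[:1]])
cv2.imwrite('pics/t9.png',im[:,:,::-1])
E
```

```text
clock: 47.7
position: [0.4887, 0.3222, 0.0759]
ee_rot: [0.691, 0.722, 0.0, 0.0]
ft_force: [0.1, 1.6, 2.4]
grip_width: 0.001
grasp_force: 1.0
[([218.8, 204.2], 0.78, array([[0.50532054, 0.0863853 , 0.06832992]]))]
```

```bash
python3 -m pendant '[[0,0,0.02,0,0,0,-1],[0,0,0.04,0,0,0,-1],[0,0,0.06,0,0,0,-1],[0,0,0.08,0,0,0,-1],[0,0,0.08,0,0,0,-1],[0,0,0.08,0,0,0,-1],[0,0,0.08,0,0,0,-1],[0,0,0.08,0,0,0,-1],[0,0,0.08,0,0,0,-1],[0,0,0.08,0,0,0,-1]]'
python3 - <<'E'
from h import *
im,d=manip.camera('top'); im2,d2=manip.camera('scene')
a=cv2.resize(im[170:240,160:270,::-1],None,fx=3.6,fy=6,interpolation=cv2.INTER_CUBIC);b=cv2.resize(im2[160:230,175:275,::-1],None,fx=4,fy=6,interpolation=cv2.INTER_CUBIC)
cv2.imwrite('pics/c10.png',np.hstack([a,b])[:,:800])
E
```

```text
clock: 49.05
position: [0.4885, 0.3222, 0.0718]
ee_rot: [0.691, 0.722, -0.0, 0.0]
ft_force: [0.4, 0.2, 1.7]
grip_width: -0.001
grasp_force: 0.7
```

View pics/c10.png

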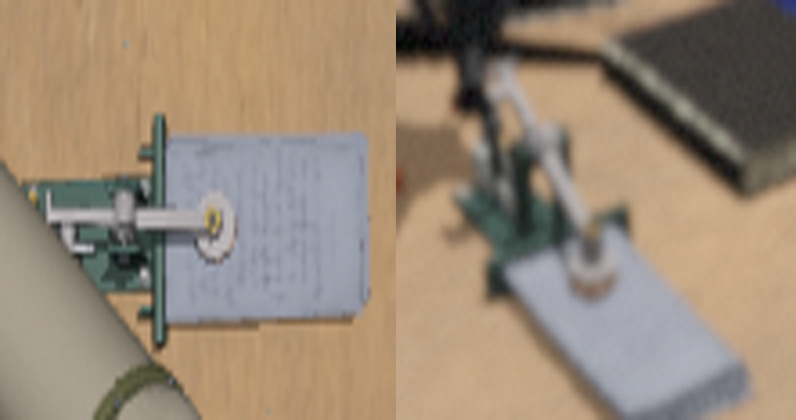

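The pad is down on the packet (top half at (213,225), scene half at (592,265)), and the packet is still flush. Retracting straight up.

```bash
python3 -m pendant '[[0,0,-0.1,0,0,0,-1],[0,0,-0.25,0,0,0,-1],[0,0,-0.45,0,0,0,-1],[0,0,-0.8,0,0,0,-1],[0,0,-1.4,0,0,0,-1],[0,0,-2.1,0,0,0,-1],[0,0,-2.8,0,0,0,-1],[0,0,-3.2,0,0,0,-1],[0,0,-3.2,0,0,0,-1],[0,0,-3.2,0,0,0,-1]]'
python3 - <<'E'
from h import *
im,d=manip.camera('top'); r=manip.trace('packet','top')[0]; ys,xs=np.nonzero(r['pixels']); p=at_z('top',np.c_[xs,ys],.022)[:,:2]; print(cv2.minAreaRect((p*1000).astype(np.float32)))
r=manip.tip_of('pad','top'); print([(k['pixel'],k['p'],at_depth('top',k['pixel'],d)) for k in r[:1]])
o=manip.get_obs(); print(o['clock'],o['ft_force'],abs(o['joint_velocities']).max())
print(manip.hand_in())
E
```

```text
clock: 50.4
position: [0.4881, 0.3218, 0.2306]
ee_rot: [0.691, 0.722, -0.001, -0.0]
ft_force: [-0.3, -0.3, -0.7]
grip_width: -0.002
grasp_force: 0.0
((502.8953857421875, 32.934242248535156), (125.3964614868164, 218.5191192626953), 1.1724371910095215)
[([220.8, 203.8], 0.81, array([[0.5125442 , 0.0828869 , 0.03150975]]))]
50.55 [-0.46781344  0.6963221   0.24186495] 0.004861951683917533
the job is handed in; nothing more can be done
None
```

The press was cocked until the sear held (about 11 N push). The packet was slid flush to the fence, and the trigger dropped the arm onto it; I handed in at 50.6 s. The last top-camera reading, with the pad partly hiding the packet, put it 1.2° and about 3 mm from the pre-trip reading; I handed in without checking whether that was measurement noise or a small shift.

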